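# Line up the scent bottles by height

## Robot

A 6-joint arm with a two-finger parallel gripper is mounted at the origin on the work surface. World frame = base frame: x ahead of the robot, y to its left, z up, the work surface at z = 0. Lengths are in m, angles in rad, forces in N, time in s.
With the tool pointing down it reaches from about 0.375 to 0.975 m from the base axis. Payload 3.8 kg.
Tool frame: the origin (TCP) lies midway between the tips of the shut fingers; the grasp point (between the pads) lies 19 mm behind it; z points along the fingers, y is the line along which they close (so a half turn about z gives the same grasp; the last joint's range is limited). The gripper opens to 85 mm and grips with 20 to 120 N. Pads are 22 mm wide; open, the fingers measure 114 mm over their backs; the gripper's body (76 mm by 85 mm) begins 54 mm behind the grasp point. The pads swing forward as they close: fully open they stand 13 mm farther back than shut.
Start: joints at [1.289, 0.264, 1.604, -0, 1.274, -0.037], TCP at [0.164, 0.655, 0.2] pointing down, gripper open.
Joint ranges: [-2.63, 2.63], [-0.94, 2.18], [0.31, 2.57], [-1.31, 4.45], [0, 2.66], [-2.55, 2.55]. Speed limits (rad/s): [2.57, 2.57, 3.14, 3.14, 3.14, 3.14].

## Interface

Orientations are given as a rotation vector (axis times angle).
In Python, from workcell import bot, read_camera, camera_info, ticket gives the robot as it stands.
- The arm moves only by the tool servo_tool, never from a script. Its argument "targets" is a list of rows, each an object of numbers: "hand": the closure, from -1 (fully open) to 1 (shut); "x", "y", "z": the shift along the tool's x, y, z as a fraction of full scale; "roll": the turn about the tool's z as a fraction of full scale. In form: [{"hand": .., "x": .., "y": .., "z": .., "roll": ..}, ...]. A call has 1 to 10 rows; each row is the pose to reach, as a shift and turn from the pose commanded when the call began, along the tool's axes at that moment, turning the shorter way round; what a row does not reach only later rows make up. Full scale, the value 1, is 50 cm for a shift and 180 degrees for a turn. A row lasts 1/12 s, in which the tool goes at most 41.7 mm and 7.16 degrees, less where a joint would pass 70% of its speed; a pose out of reach is approached as far as the arm can. A call with a number of a shift or a turn outside -1 to 1 is refused whole. A call with a gripper value outside its range is refused whole. The fingers move at their own pace and stop on an object; "grip_force" is the grip in N (left out, the last holds). Time passes only in rows, so rows that repeat a pose let the fingers close. It gives the time, the measured TCP pose, the force, the opening and the grip force at its end, in the units of the state.
- bot.read_state(): the state, without advancing time (a new reading comes with each control period).
- read_camera(name): name is "scene" or "top" or "wrist"; returns the picture (420x560x3 uint8, red, green, blue); there is no depth.
- camera_info(name): a dict with "fx", "fy", "cx", "cy" (pixels), "eye" and "orientation" of the camera in the world; the wrist camera has in their place "T_tool_cam" (4x4, takes a point from camera to tool coordinates, whose origin is the TCP and whose axes are the flange's). Camera axes: x right, y down, z forward; pixel columns grow to the right and rows downward; lengths in m; the calibration is good to about 2 mm. A picture is of the moment at which its call begins: read the wrist's pose just before it. camera_info takes no time and is no camera call.
- ticket.finish_job(): hands the job in; it is judged then, once.
The state is a dict: "time": time; "q": joint angles; "joint_vel": joint speeds; "joint_torque": joint torques, N m; "tool_pos": TCP position; "tcp_rot": TCP orientation; "wrist_force": force on the tool from outside, world axes, zero at the start; "torque": the same for the moment, N m; "width": opening from 0.0 (shut) to 1.0 (fully open); "grip_force": force on a finger pad.
Only numpy, scipy, OpenCV 4.12 (cv2) and the standard library are available. Lean on these libraries where they do the work, as an engineer would, in place of code of your own. Each camera call takes 0.05 s, during which the arm holds its last target. There are 200 camera calls.

## Task

Line up the four scent bottles in order of height on the row of leather pads in the tray: the tallest on the pad nearest the grey lamp, then the next tallest, and so on to the shortest on the pad nearest the lint roller. Set each one down gently, upright and centred on its pad, and keep them from tipping over; leave the lamp and the lint roller standing where they are.

Things in the scene. Friction and masses are not known exactly. Their poses are not given: they have to be found in the camera images.
- cologne: Tall slender round cologne bottle of amber glass with a brass cap, the tallest: 160 mm high, body 36 mm across. Origin: centre of its underside, z up. The cap is a round cylinder 24 mm across, from 122 to 160 mm height; it can be gripped from above in any yaw. About 0.18 kg, stands loose on the dresser top (height 0).
- bluebottle: Round blue bottle with a steel cap, second tallest: 128 mm high, body 44 mm across. Origin: centre of its underside, z up. The cap is a round cylinder 24 mm across, from 92 to 128 mm height; it can be gripped from above in any yaw. About 0.19 kg, stands loose on the dresser top.
- greenbottle: Round green bottle with a white cap, third tallest: 96 mm high, body 48 mm across. Origin: centre of its underside, z up. The cap is a round cylinder 24 mm across, from 62 to 96 mm height; it can be gripped from above in any yaw. About 0.17 kg, stands loose on the dresser top.
- flacon: Cube-shaped black glass flacon with a steel cap, the shortest: 68 mm high in all, a 46 mm cube below. Origin: centre of its underside, z up, x and y square to its sides. The cap is a round cylinder 24 mm across, from 46 to 68 mm height; it can be gripped from above in any yaw. About 0.2 kg, stands loose on the dresser top.
- pad1: Round tan leather pad, 64 mm across, 3 mm thick, fixed; one end of a row of four, 90 mm apart in the order pad1 to pad4, on a clear acrylic tray in a walnut tray. Origin: centre of its underside, 16 mm above the dresser top; its upper face is at 19 mm. x points across the row, y along it from pad1 to pad4, z up. The tray rims are at most 20 mm high.
- pad2: Round tan leather pad, 64 mm across, 3 mm thick, fixed; second, next to pad1, of a row of four, 90 mm apart in the order pad1 to pad4, on a clear acrylic tray in a walnut tray. Origin: centre of its underside, 16 mm above the dresser top; its upper face is at 19 mm. x points across the row, y along it from pad1 to pad4, z up. The tray rims are at most 20 mm high.
- pad3: Round tan leather pad, 64 mm across, 3 mm thick, fixed; third, next to pad4, of a row of four, 90 mm apart in the order pad1 to pad4, on a clear acrylic tray in a walnut tray. Origin: centre of its underside, 16 mm above the dresser top; its upper face is at 19 mm. x points across the row, y along it from pad1 to pad4, z up. The tray rims are at most 20 mm high.
- pad4: Round tan leather pad, 64 mm across, 3 mm thick, fixed; other end of a row of four, 90 mm apart in the order pad1 to pad4, on a clear acrylic tray in a walnut tray. Origin: centre of its underside, 16 mm above the dresser top; its upper face is at 19 mm. x points across the row, y along it from pad1 to pad4, z up. The tray rims are at most 20 mm high.
- lamp: Small matte grey battery lamp with a toggle switch: round foot 80 mm across, shade 72 mm across, 95 mm high. It stands loose on the dresser top just beyond one end of the row of pads (about 120 mm from the centre of the end pad), at either end. Origin: centre of its underside.
- lintroller: Lint roller standing on its roller end, white roller below and red plastic handle above: foot 60 mm across, 130 mm high. It stands loose on the dresser top beyond the end of the row away from the lamp. Origin: centre of its underside.
Things that resemble listed ones, but are neither listed nor needed, are in the scene too. What is shaped like the greenbottle but purple is not meant.

How it is judged:
At the end, for the whole second after the job is handed in: Counted from the lamp's end of the row, amber cologne, blue bottle, green bottle and black flacon each stand upright (within 0.1 rad), released and at rest on the pads, each within 12 mm of its pad's centre; lamp and lint roller stand within 15 mm of where they began (((horizontal distance between lamp and pad1 below 0.2 m and horizontal distance between cologne and pad1 below 0.012 m and horizontal distance between bluebottle and pad2 below 0.012 m and horizontal distance between greenbottle and pad3 below 0.012 m and horizontal distance between flacon and pad4 below 0.012 m) or (horizontal distance between lamp and pad4 below 0.2 m and horizontal distance between cologne and pad4 below 0.012 m and horizontal distance between bluebottle and pad3 below 0.012 m and horizontal distance between greenbottle and pad2 below 0.012 m and horizontal distance between flacon and pad1 below 0.012 m)) and height (world z) of cologne between 0.015 and 0.023 m and angle between each of cologne, bluebottle, greenbottle, flacon, lamp, lintroller's own z axis and vertical below 0.1 rad and linear speed of each of cologne, bluebottle, greenbottle, flacon below 0.02 m/s and angular speed of each of cologne, bluebottle, greenbottle, flacon below 0.2 rad/s and height (world z) of bluebottle between 0.015 and 0.023 m and height (world z) of greenbottle between 0.015 and 0.023 m and height (world z) of flacon between 0.015 and 0.023 m and distance of each of lamp, lintroller from where it was at the start of the episode below 0.015 m); the robot touches nothing.
It fails at once if the lamp is shoved or tipped (moved over 15 mm) (distance of lamp from where it was at the start of the episode above 0.015 m).
It fails at once if the lint roller is shoved or tipped (moved over 15 mm) (distance of lintroller from where it was at the start of the episode above 0.015 m).
It fails at once if a bottle is tipped over (more than 35 degrees) (angle between any of cologne, bluebottle, greenbottle, flacon's own z axis and vertical above 0.61 rad).
It fails at once if a bottle is let fall (unheld, falling faster than 0.25 m/s, more than 11 mm above the pads) ((height (world z) of cologne above 0.03 m and linear speed of cologne above 0.25 m/s and contact force between the fingers and cologne below 0.05 N) or (height (world z) of bluebottle above 0.03 m and linear speed of bluebottle above 0.25 m/s and contact force between the fingers and bluebottle below 0.05 N) or (height (world z) of greenbottle above 0.03 m and linear speed of greenbottle above 0.25 m/s and contact force between the fingers and greenbottle below 0.05 N) or (height (world z) of flacon above 0.03 m and linear speed of flacon above 0.25 m/s and contact force between the fingers and flacon below 0.05 N)).
It fails at once if a bottle is banged onto a pad (over 40 N) (contact force between any of cologne, bluebottle, greenbottle, flacon and pad1 above 40 N or contact force between any of cologne, bluebottle, greenbottle, flacon and pad2 above 40 N or contact force between any of cologne, bluebottle, greenbottle, flacon and pad3 above 40 N or contact force between any of cologne, bluebottle, greenbottle, flacon and pad4 above 40 N).
It also fails if it takes over 112 s, if anything falls off the work surface, if the arm or the gripper's body presses on something with over 40 N, if the wrist force passes 120 N, or if a joint passes its speed limit or range.

## Working session

There is one attempt and no reset: what is moved stays moved. The work goes in short steps, Python scripts to look and compute and a tool call to move; the robot and the scene stay as the last step left them, time stands still between calls to the robot, and variables do not carry over. Pictures are saved under pics/ and viewed, at most 14 in all, crops included, and the job is handed in when it is done.

Besides the shell and the picture viewer there is one more tool, called after ">>>" in YAML: its name, and indented under it one key for each argument. servo_tool: Moves the arm, as the interface text tells. Its arguments: {"type":"object","properties":{"targets":{"type":"array"},"grip_force":{"type":"number"}},"required":["targets"]}

```bash
mkdir -p pics
cat > h.py <<'E'
import numpy as np, cv2
from workcell import bot, read_camera, camera_info, ticket
from scipy.spatial.transform import Rotation as R
E
python3 - <<'E'
from h import *
for n in ("scene","top"):
    im=read_camera(n); cv2.imwrite(f"pics/{n}0.png",im[:,:,::-1]); print(camera_info(n))
print(camera_info("wrist")); print(bot.read_state())
E
```

```text
{'fx': 387.5209401585926, 'fy': 387.5209401585926, 'cx': 277.5099948795987, 'cy': 208.0777862402294, 'eye': array([1.05951604, 0.44199501, 0.55225295]), 'orientation': array([-1.03357193, -2.33664373,  1.12476275])}
{'fx': 417.40707254906124, 'fy': 417.40707254906124, 'cx': 272.3426631089048, 'cy': 218.05767715194116, 'eye': array([ 0.51127851, -0.03151774,  0.92886655]), 'orientation': array([-2.1584288 ,  2.1996081 , -0.04120607])}
{'fx': 351.8830565385657, 'fy': 351.8830565385657, 'cx': 281.4799004739253, 'cy': 210.3655571269812, 'T_tool_cam': array([[ 2.31289316e-03, -9.45536690e-01, -3.25507324e-01,
         8.33825940e-02],
       [ 9.99996831e-01,  2.51045480e-03, -1.86912217e-04,
         3.83206037e-04],
       [ 9.93903783e-04, -3.25505860e-01,  9.45539501e-01,
        -1.74249824e-01],
       [ 0.00000000e+00,  0.00000000e+00,  0.00000000e+00,
         1.00000000e+00]])}
{'time': 0.1, 'q': array([ 1.28912386e+00,  2.64717609e-01,  1.60524755e+00, -1.33704143e-06,
        1.27373833e+00, -3.68861329e-02]), 'joint_vel': array([ 1.04269022e-03, -1.42084493e-03, -2.42787690e-03,  2.47635835e-04,
       -7.48250521e-04,  1.01968081e-05]), 'joint_torque': array([ 2.05971955e-03, -5.16700888e+01, -3.68593562e+01, -2.25071716e-05,
        6.23911241e-03,  2.32006840e-05]), 'tool_pos': array([0.16337204, 0.65416492, 0.19925434]), 'tcp_rot': array([-0.38350865, -3.11775869,  0.00327369]), 'wrist_force': array([0.08719209, 0.5351675 , 0.07293561]), 'torque': array([-0.02274764, -0.00667761, -0.01511872]), 'grip_force': 0.0, 'width': 0.9986006343616011}
```

View pics/scene0.png

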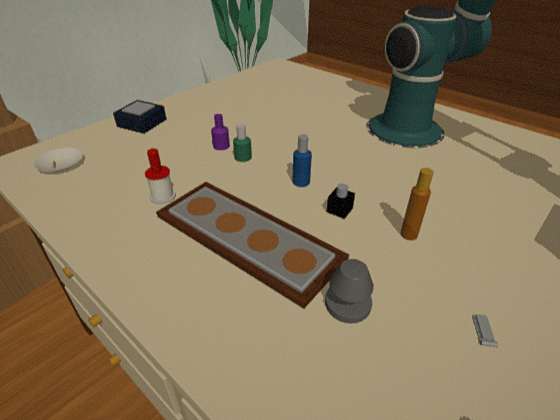

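View pics/top0.png

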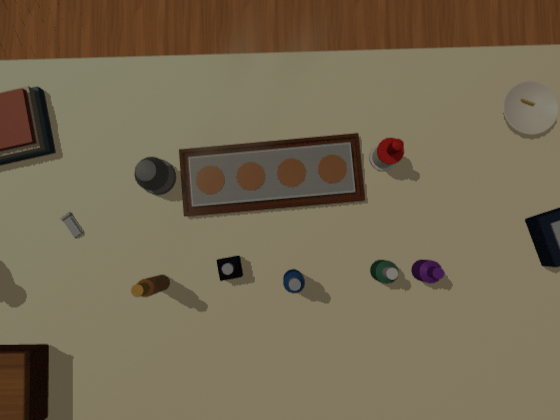

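The scene view shows the tray (pads at about (201,206), (231,222), (263,240), (299,261)), with the lamp at (349,290) and the lint roller at (158,180). From the top the pads are at (210,180), (251,177), (292,173) and (333,169). The lamp is at the left end (+y). The bottles' caps are at amber (138,289), black (228,269), blue (294,285) and green (391,273). The purple decoy is at (432,271).

```bash
cat >> h.py <<'E'
def ray(info,uv,T=None):
    d=np.array([(uv[0]-info['cx'])/info['fx'],(uv[1]-info['cy'])/info['fy'],1.])
    if T is None: Rm=R.from_rotvec(info['orientation']).as_matrix(); e=np.array(info['eye'])
    else: Rm=T[:3,:3]; e=T[:3,3]
    d=Rm@d; return e,d/np.linalg.norm(d)
def onplane(r,z): e,d=r; return e+d*(z-e[2])/d[2]
def tri(r1,r2):
    (a,u),(b,v)=r1,r2
    s=np.linalg.lstsq(np.stack([u,-v],1),b-a,rcond=None)[0]
    p,q=a+u*s[0],b+v*s[1]; return (p+q)/2,np.linalg.norm(p-q)
E
python3 - <<'E'
from h import *
S=cv2.imread("pics/scene0.png");T=cv2.imread("pics/top0.png");si=camera_info("scene");ti=camera_info("top")
def pads(im):
    h=cv2.cvtColor(im,cv2.COLOR_BGR2HSV)
    m=cv2.inRange(h,(5,100,90),(18,255,255)); m=cv2.morphologyEx(m,cv2.MORPH_OPEN,np.ones((3,3)))
    n,l,st,c=cv2.connectedComponentsWithStats(m)
    return [(np.round(c[i],1),st[i,4]) for i in range(1,n) if 200<st[i,4]<1500]
print(pads(S));print(pads(T))
def crop(im,c,w=24,h=32): return cv2.resize(im[c[1]-h:c[1]+h,c[0]-w:c[0]+w],(192,256),interpolation=cv2.INTER_NEAREST)
cs=[(424,200),(303,158),(242,140),(341,198)]; ct=[(150,285),(294,282),(385,272),(230,268)]
M=np.vstack([np.hstack([crop(S,c) for c in cs]),np.hstack([crop(T,c) for c in ct])])
cv2.imwrite("pics/m.png",M)
E
```

```text
[(array([344.9,  69.9]), np.int32(1131)), (array([493.3, 112. ]), np.int32(1355)), (array([ 13.7, 132.3]), np.int32(1140)), (array([417., 213.]), np.int32(717)), (array([200.8, 205.7]), np.int32(406)), (array([230. , 222.2]), np.int32(467)), (array([262.5, 240.4]), np.int32(555)), (array([299. , 260.6]), np.int32(653))]
[(array([399.2,  23.4]), np.int32(956)), (array([418. ,  25.8]), np.int32(614)), (array([435.2,  22.3]), np.int32(411)), (array([511.9,  21.5]), np.int32(888)), (array([530.7,  23.3]), np.int32(578)), (array([549.2,  21.7]), np.int32(334)), (array([ 13.1, 118.7]), np.int32(1475)), (array([331.6, 168.3]), np.int32(590)), (array([291., 172.]), np.int32(613)), (array([250.2, 175.6]), np.int32(610)), (array([209.7, 179.3]), np.int32(611))]
```

View pics/m.png

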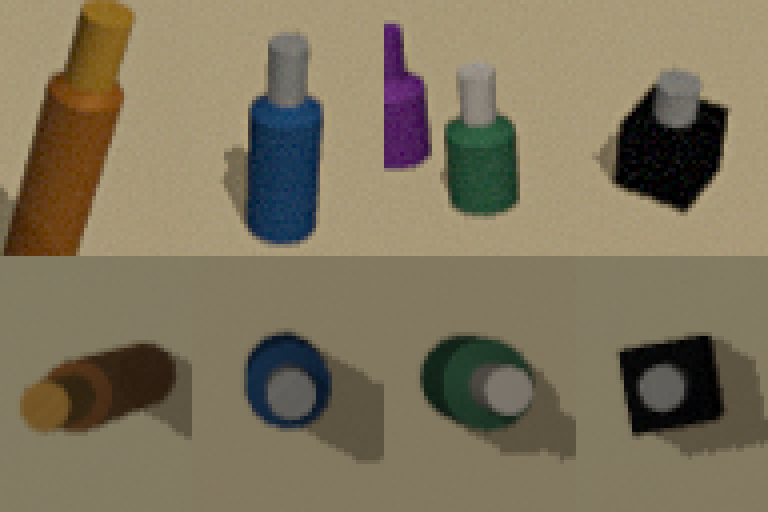

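The montage is at 4x. In the scene view the cap-top centres are amber (427,170), blue (303,136), green (241,125) and flacon (342.5,186). In the top view they are amber (137,290), blue (294.3,284), green (392,273.3) and flacon (227.3,269).

Run:
```python
from h import *
np.set_printoptions(precision=4,suppress=True)
si=camera_info("scene");ti=camera_info("top")
P=dict(amber=((426.7,170.1),(136.8,289.9),.16),blue=((302.6,136.1),(294.1,283.9),.128),green=((240.6,125.1),(391.6,273.1),.096),flacon=((342.1,185.6),(227.1,268.7),.068),
p1=((200.8,205.7),(331.6,168.3),.019),p2=((230,222.2),(291,172),.019),p3=((262.5,240.4),(250.2,175.6),.019),p4=((299,260.6),(209.7,179.3),.019),lamp=((350,268),(147,171),.095),roller=((154,151),(397,147),.13))
for k,(a,b,z) in P.items():
    p,e=tri(ray(si,a),ray(ti,b)); print(k,p,round(e,4),onplane(ray(ti,b),z)[:2],onplane(ray(si,a),z)[:2])
```

```text
amber [0.4304 0.2387 0.1598] 0.0016 [0.4309 0.2379] [0.43   0.2393]
blue [ 0.4338 -0.0522  0.1269] 0.0006 [ 0.4341 -0.0525] [ 0.4352 -0.0508]
green [ 0.4487 -0.2455  0.0953] 0.0009 [ 0.4491 -0.2457] [ 0.4494 -0.244 ]
flacon [0.4613 0.0834 0.0673] 0.0008 [0.4616 0.083 ] [0.4619 0.0843]
p1 [ 0.6741 -0.1429  0.0166] 0.0005 [ 0.6738 -0.1428] [ 0.6757 -0.1401]
p2 [ 0.6679 -0.0535  0.0158] 0.0009 [ 0.6676 -0.0537] [ 0.67   -0.0502]
p3 [0.6619 0.0367 0.0159] 0.0008 [0.6616 0.0362] [0.6639 0.0393]
p4 [0.6555 0.1266 0.0161] 0.001 [0.6554 0.1257] [0.6574 0.1287]
lamp [0.6654 0.2413 0.0876] 0.0032 [0.6631 0.2402] [0.6728 0.2433]
roller [ 0.6946 -0.2584  0.1201] 0.0004 [ 0.6925 -0.2558] [ 0.7028 -0.2422]
```

Two-view heights agree with the text (0.160, 0.127, 0.095, 0.067 and pads about 0.016–0.019). Lamp side is pad4, so cologne→pad4, blue→pad3, green→pad2, flacon→pad1. First I go up and turn the fingers across the row.

>>> servo_tool:
  targets:
    - {"hand": -1,"x": 0,"y": 0,"z": -0.06,"roll": 0.04}
    - {"hand": -1,"x": 0,"y": 0,"z": -0.12,"roll": 0.08}
    - {"hand": -1,"x": -0.03,"y": -0.03,"z": -0.18,"roll": 0.12}
    - {"hand": -1,"x": -0.08,"y": -0.08,"z": -0.2,"roll": 0.16}
    - {"hand": -1,"x": -0.13,"y": -0.13,"z": -0.2,"roll": 0.2}
    - {"hand": -1,"x": -0.18,"y": -0.18,"z": -0.2,"roll": 0.24}
    - {"hand": -1,"x": -0.23,"y": -0.23,"z": -0.2,"roll": 0.28}
    - {"hand": -1,"x": -0.28,"y": -0.28,"z": -0.2,"roll": 0.32}
    - {"hand": -1,"x": -0.33,"y": -0.33,"z": -0.2,"roll": 0.36}
    - {"hand": -1,"x": -0.38,"y": -0.38,"z": -0.2,"roll": 0.4}

```text
time: 0.93
tool_pos: [0.3022, 0.4227, 0.2999]
tcp_rot: [2.142, 2.298, -0.001]
wrist_force: [0.5, 0.8, -0.5]
width: 0.997
grip_force: 0.0
```

```bash
cat >> h.py <<'E'
def to(p,cur=None):
    """shift in tool axes, scaled, from the present TCP to world point p"""
    s=bot.read_state(); M=R.from_rotvec(s['tcp_rot']).as_matrix()
    y=M[:,1]; print('t',round(s['time'],2),'tcp',np.round(s['tool_pos'],4),'yaw_y',round(np.degrees(np.arctan2(y[1],y[0])),2),'tilt',round(np.degrees(np.arccos(-M[2,2])),2),'w',round(s['width'],3),'f',np.round(s['wrist_force'],1))
    print('shift/0.5',np.round(M.T@(np.array(p)-s['tool_pos'])/.5,4))
E
python3 -c "
from h import *
to((.4305,.2388,.25))"
```

```text
t 0.93 tcp [0.3022 0.4227 0.2999] yaw_y 4.02 tilt 0.05 w 0.997 f [ 0.5  0.8 -0.5]
shift/0.5 [-0.3848  0.2303  0.1   ]
```

>>> servo_tool:
  targets:
    - {"hand": -1,"x": -0.06,"y": 0.04,"z": 0.02,"roll": 0}
    - {"hand": -1,"x": -0.12,"y": 0.08,"z": 0.04,"roll": 0}
    - {"hand": -1,"x": -0.18,"y": 0.12,"z": 0.06,"roll": 0}
    - {"hand": -1,"x": -0.24,"y": 0.16,"z": 0.08,"roll": 0}
    - {"hand": -1,"x": -0.3,"y": 0.19,"z": 0.1,"roll": 0}
    - {"hand": -1,"x": -0.35,"y": 0.21,"z": 0.1,"roll": 0}
    - {"hand": -1,"x": -0.38,"y": 0.23,"z": 0.1,"roll": 0}
    - {"hand": -1,"x": -0.385,"y": 0.23,"z": 0.1,"roll": 0}
    - {"hand": -1,"x": -0.385,"y": 0.23,"z": 0.1,"roll": 0}

```text
time: 1.68
tool_pos: [0.4312, 0.2404, 0.25]
tcp_rot: [-2.138, -2.301, 0.001]
wrist_force: [-0.1, -0.1, 0.3]
width: 1.003
grip_force: 0.0
```

```bash
cat >> h.py <<'E'
def wristT():
    s=bot.read_state(); T=np.eye(4); T[:3,:3]=R.from_rotvec(s['tcp_rot']).as_matrix(); T[:3,3]=s['tool_pos']
    return T@camera_info('wrist')['T_tool_cam']
def shot(n):
    T=wristT(); im=read_camera('wrist')[:,:,::-1].copy(); cv2.imwrite(f'pics/{n}.png',im); np.save(f'pics/{n}.npy',T)
E
python3 -c "
from h import *
to((.4305,.2388,.127)); shot('w1')"
```

```text
t 1.68 tcp [0.4312 0.2404 0.25  ] yaw_y 4.21 tilt 0.06 w 1.003 f [-0.1 -0.1  0.3]
shift/0.5 [-0.003  -0.0013  0.2461]
```

View pics/w1.png

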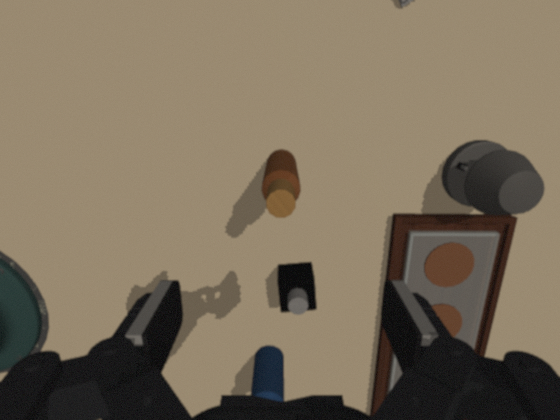

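The wrist view shows the amber cap top at (281,204), pad4 at (449,265), the flacon cap at (297.5,297) and the lamp at right.

```bash
python3 -c "
from h import *
w=camera_info('wrist');T=np.load('pics/w1.npy');ti=camera_info('top');si=camera_info('scene')
for uv,z,t,s in (((281,204),.16,(136.8,289.9),(426.7,170.1)),((297.5,297),.068,(227.1,268.7),(342.1,185.6)),((449,264.5),.019,(209.7,179.3),(299,260.6))):
    r=ray(w,uv,T);print(onplane(r,z),tri(r,ray(ti,t)),tri(r,ray(si,s)))
"
```

```text
[0.43161868 0.23859626 0.16      ] (array([0.43120572, 0.23823992, 0.1591678 ]), np.float64(0.0008777071738417182)) (array([0.43154541, 0.23938898, 0.16105805]), np.float64(0.00085914209222589))
[0.46146571 0.09599304 0.068     ] (array([0.46185672, 0.08536687, 0.05185514]), np.float64(0.0024930674207462216)) (array([0.46224622, 0.08878193, 0.06586869]), np.float64(0.009857611801961017))
[0.656182   0.12769109 0.019     ] (array([0.65640816, 0.12647088, 0.01719302]), np.float64(0.001678861137671387)) (array([0.65658646, 0.12765989, 0.0180639 ]), np.float64(0.0007638661727256465))
```

>>> servo_tool:
  targets:
    - {"hand": -1,"x": -0.003,"y": 0,"z": 0.03,"roll": 0}
    - {"hand": -1,"x": -0.003,"y": 0,"z": 0.07,"roll": 0}
    - {"hand": -1,"x": -0.003,"y": 0,"z": 0.11,"roll": 0}
    - {"hand": -1,"x": -0.003,"y": 0,"z": 0.15,"roll": 0}
    - {"hand": -1,"x": -0.003,"y": 0,"z": 0.19,"roll": 0}
    - {"hand": -1,"x": -0.003,"y": 0,"z": 0.22,"roll": 0}
    - {"hand": -1,"x": -0.003,"y": 0,"z": 0.24,"roll": 0}
    - {"hand": -1,"x": -0.003,"y": 0,"z": 0.246,"roll": 0}
    - {"hand": -1,"x": -0.003,"y": 0,"z": 0.246,"roll": 0}

```text
time: 2.48
tool_pos: [0.4303, 0.2403, 0.1268]
tcp_rot: [-2.133, -2.305, 0.002]
wrist_force: [-0.5, -0.2, 0.4]
width: 1.004
grip_force: 0.0
```

>>> servo_tool:
  targets:
    - {"hand": 0,"x": 0,"y": 0,"z": 0,"roll": 0}
    - {"hand": 0.2,"x": 0,"y": 0,"z": 0,"roll": 0}
    - {"hand": 0.3,"x": 0,"y": 0,"z": 0,"roll": 0}
    - {"hand": 0.4,"x": 0,"y": 0,"z": 0,"roll": 0}
    - {"hand": 0.5,"x": 0,"y": 0,"z": 0,"roll": 0}
    - {"hand": 0.7,"x": 0,"y": 0,"z": 0,"roll": 0}
    - {"hand": 1,"x": 0,"y": 0,"z": 0,"roll": 0}
    - {"hand": 1,"x": 0,"y": 0,"z": 0,"roll": 0}
    - {"hand": 1,"x": 0,"y": 0,"z": 0,"roll": 0}
    - {"hand": 1,"x": 0,"y": 0,"z": 0,"roll": 0}
  grip_force: 40

```text
time: 3.32
tool_pos: [0.4337, 0.2409, 0.1306]
tcp_rot: [2.134, 2.303, 0.009]
wrist_force: [-0.5, -0.1, 9.2]
width: -0.002
grip_force: 5.1
```

```bash
python3 -c "
from h import *
to((.656,.127,.127+.019+.08))"
```

```text
t 3.32 tcp [0.4337 0.2409 0.1306] yaw_y 4.34 tilt 0.33 w -0.002 f [-0.5 -0.1  9.2]
shift/0.5 [-0.2604  0.4271 -0.189 ]
```

The fingers shut on nothing, with a 9 N upward push. I look before moving.

```bash
python3 -c "
from h import *
shot('w2'); s=read_camera('scene')[:,:,::-1]; t=read_camera('top')[:,:,::-1]
cv2.imwrite('pics/st2.png',np.hstack([cv2.resize(s[100:300,330:530],(400,400)),cv2.resize(t[200:350,50:200],(400,400))]))
print(bot.read_state())"
```

```text
{'time': 3.4667, 'q': array([ 4.56733003e-01, -2.43725912e-02,  2.05895153e+00,  3.75654471e-05,
        1.10119018e+00,  3.80965813e-01]), 'joint_vel': array([-1.89678373e-03, -3.05320923e-06, -9.50155087e-04,  6.68258770e-04,
        2.02364462e-03,  1.01467469e-03]), 'joint_torque': array([-1.19016697e-01, -2.80534512e+01, -2.96168625e+01, -4.45609004e-02,
       -2.03796378e-01, -1.42793011e-03]), 'tool_pos': array([0.43371517, 0.24087965, 0.13062154]), 'tcp_rot': array([2.13432549, 2.30244938, 0.00855319]), 'wrist_force': array([-0.0938314 , -0.27349579,  9.76757729]), 'torque': array([0.05435268, 0.12411986, 0.0023478 ]), 'grip_force': 5.066443830728531, 'width': -0.002613572150228787}
```

View pics/st2.png

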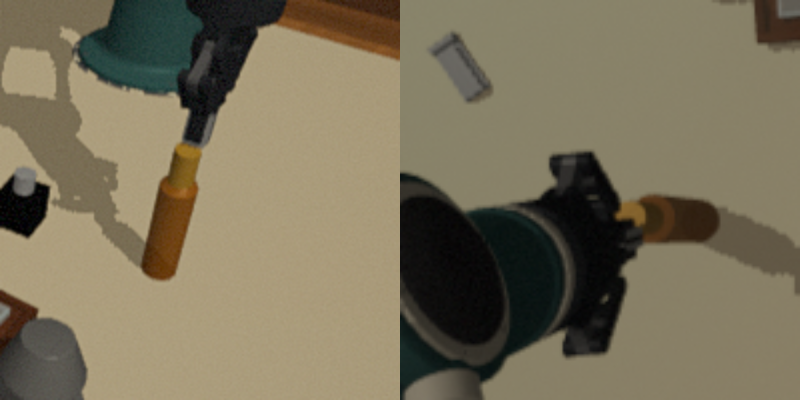

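View pics/w2.png

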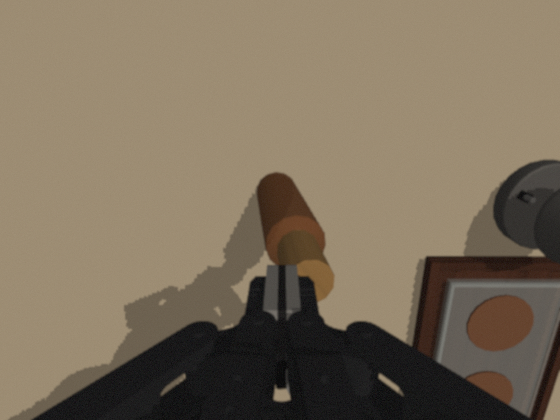

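The bottle is still standing with its cap pushed a little toward +x. The shut fingertips sit on the cap top at about z 0.16, although the TCP reads 0.13. So the tips seem to be about 30 mm behind the stated TCP. I lift gently and measure the tips.

>>> servo_tool:
  targets:
    - {"hand": 1,"x": 0,"y": 0,"z": -0.005,"roll": 0}
    - {"hand": 1,"x": 0,"y": 0,"z": -0.01,"roll": 0}
    - {"hand": 1,"x": 0,"y": 0,"z": -0.015,"roll": 0}
    - {"hand": 1,"x": 0,"y": 0,"z": -0.02,"roll": 0}
    - {"hand": 1,"x": 0,"y": 0,"z": -0.03,"roll": 0}
    - {"hand": 1,"x": 0,"y": 0,"z": -0.05,"roll": 0}
    - {"hand": 1,"x": 0,"y": 0,"z": -0.08,"roll": 0}
    - {"hand": 1,"x": 0,"y": 0,"z": -0.11,"roll": 0}
    - {"hand": 1,"x": 0,"y": 0,"z": -0.14,"roll": 0}
    - {"hand": 1,"x": 0,"y": 0,"z": -0.14,"roll": 0}

```text
time: 4.3
tool_pos: [0.4335, 0.2409, 0.2017]
tcp_rot: [2.134, 2.303, 0.01]
wrist_force: [0.5, 0.4, 0.6]
width: 0.001
grip_force: 0.0
```

```bash
python3 -c "
from h import *
shot('w3'); s=read_camera('scene')[:,:,::-1]; t=read_camera('top')[:,:,::-1]; w=cv2.imread('pics/w3.png')
cv2.imwrite('pics/s3.png',s);cv2.imwrite('pics/t3.png',t)
si=camera_info('scene');ti=camera_info('top')
def pj(i,p):
    Rm=R.from_rotvec(i['orientation']).as_matrix();c=Rm.T@(p-i['eye']);return c[:2]/c[2]*i['fx']+(i['cx'],i['cy'])
st=bot.read_state();p=st['tool_pos'];print(p,st['wrist_force'],pj(si,p),pj(ti,p))
cv2.imwrite('pics/st3.png',np.hstack([cv2.resize(s[90:240,370:480],(330,450)),cv2.resize(t[220:370,60:180],(360,450))]))
"
```

```text
[0.4311307 0.2397314 0.1973021] [-0.4325792  -0.03837273  0.37492658] [431.62143222 152.80795748] [128.34210734 292.12380315]
```

View pics/st3.png

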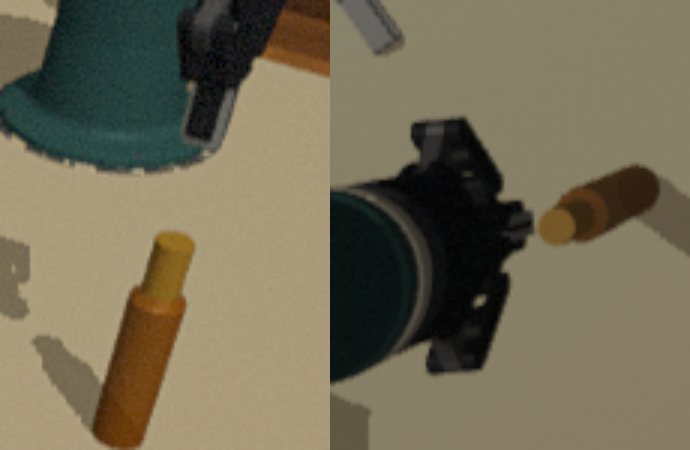

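View pics/w3.png

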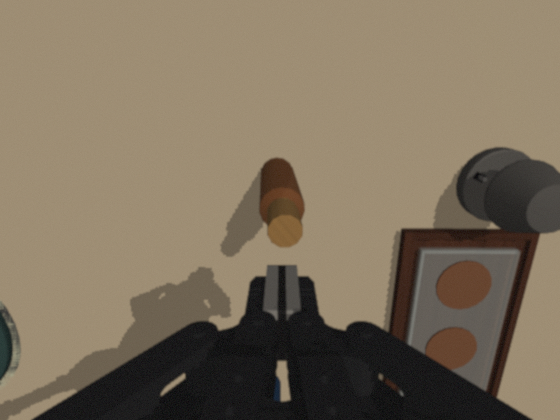

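The bottle is upright again, with its cap at about (428,171) in the scene view and (134,296) in the top view. The shut tips are at about (437.7,139) in the scene view and (126.7,294) in the top view. The TCP projects to (431.6,152.8), so the tips are well above it.

```bash
python3 -c "
from h import *
si=camera_info('scene');ti=camera_info('top');w=camera_info('wrist');T=np.load('pics/w3.npy')
print('tip s/t',tri(ray(si,(437.7,139)),ray(ti,(126.7,294))))
print('tip s/w',tri(ray(si,(437.7,139)),ray(w,(282.5,266),T)))
# cap: scene crop(174,240)/3 ; top crop (558-330,226)/3
cs=(370+58-.3,90+80-.3);ct=(60+76-.3,220+75.3-.3)
a=ray(si,cs);b=ray(ti,ct);c=ray(w,(285,231),T)
print(tri(a,b),tri(a,c),tri(b,c),onplane(c,.16),onplane(b,.16),onplane(a,.16))
print(onplane(ray(w,(463.5,284.5),T),.019),onplane(ray(w,(451,347),T),.019))
"
```

```text
tip s/t (array([0.4284222 , 0.23790673, 0.22198027]), np.float64(0.009493645348540282))
tip s/w (array([0.4343991 , 0.24511294, 0.22750127]), np.float64(0.001683593088001387))
(array([0.42196234, 0.23957986, 0.15739852]), np.float64(0.0026482435567602007)) (array([0.43685222, 0.24119469, 0.16647671]), np.float64(0.003960942682242604)) (array([0.4297737 , 0.23828587, 0.16866102]), np.float64(0.014625964731951551)) [0.43731805 0.23642117 0.16      ] [0.42158821 0.23989742 0.16      ] [0.42750818 0.24007599 0.16      ]
[0.65605151 0.12800123 0.019     ] [0.66229633 0.03978887 0.019     ]
```

The three shots disagree because the bottle is still rocking. The tips are about 29 mm behind the TCP reading, so grasps go 29 mm lower. I let it settle while opening, then measure again.

>>> servo_tool:
  targets:
    - {"hand": -1,"x": 0,"y": 0,"z": -0.06,"roll": 0}
    - {"hand": -1,"x": 0,"y": 0,"z": -0.1,"roll": 0}
    - {"hand": -1,"x": 0,"y": 0,"z": -0.1,"roll": 0}
    - {"hand": -1,"x": 0,"y": 0,"z": -0.1,"roll": 0}
    - {"hand": -1,"x": 0,"y": 0,"z": -0.1,"roll": 0}
    - {"hand": -1,"x": 0,"y": 0,"z": -0.1,"roll": 0}
    - {"hand": -1,"x": 0,"y": 0,"z": -0.1,"roll": 0}
    - {"hand": -1,"x": 0,"y": 0,"z": -0.1,"roll": 0}
    - {"hand": -1,"x": 0,"y": 0,"z": -0.1,"roll": 0}
    - {"hand": -1,"x": 0,"y": 0,"z": -0.1,"roll": 0}

```text
time: 5.28
tool_pos: [0.4311, 0.2397, 0.2471]
tcp_rot: [-2.135, -2.304, 0.001]
wrist_force: [-0.9, 0.2, -0.1]
width: 0.997
grip_force: 0.0
```

>>> servo_tool:
  targets:
    - {"hand": -1,"x": 0,"y": 0,"z": 0,"roll": 0}
    - {"hand": -1,"x": 0,"y": 0,"z": 0,"roll": 0}
    - {"hand": -1,"x": 0,"y": 0,"z": 0,"roll": 0}
    - {"hand": -1,"x": 0,"y": 0,"z": 0,"roll": 0}
    - {"hand": -1,"x": 0,"y": 0,"z": 0,"roll": 0}
    - {"hand": -1,"x": 0,"y": 0,"z": 0,"roll": 0}
    - {"hand": -1,"x": 0,"y": 0,"z": 0,"roll": 0}
    - {"hand": -1,"x": 0,"y": 0,"z": 0,"roll": 0}

```text
time: 5.95
tool_pos: [0.4313, 0.2398, 0.2475]
tcp_rot: [2.135, 2.304, 0.0]
wrist_force: [0.5, 0.1, 0.1]
width: 1.001
grip_force: 0.0
```

```bash
cat >> h.py <<'E'
def amber(im):
    "centre of the amber cap's lit top by colour, largest blob"
    h=cv2.cvtColor(im,cv2.COLOR_BGR2HSV); m=cv2.inRange(h,(15,130,120),(24,255,255))
    m=cv2.morphologyEx(m,cv2.MORPH_OPEN,np.ones((3,3)))
    n,l,st,c=cv2.connectedComponentsWithStats(m); return [(np.round(c[i],1).tolist(),st[i].tolist()) for i in range(1,n) if st[i,4]>25]
E
python3 -c "
from h import *
for k in (4,5):
    shot(f'w{k}'); print('w',amber(cv2.imread(f'pics/w{k}.png')))
    s=read_camera('scene')[:,:,::-1].copy(); t=read_camera('top')[:,:,::-1].copy()
    print('s',amber(s),'t',amber(t))
cv2.imwrite('pics/s5.png',s);cv2.imwrite('pics/t5.png',t)
print('0',amber(cv2.imread('pics/scene0.png')),amber(cv2.imread('pics/top0.png')),amber(cv2.imread('pics/w1.png')))
print(bot.read_state()['tool_pos'],bot.read_state()['width'])
"
```

```text
w [([281.7, 204.4], [268, 192, 28, 26, 582])]
s [([15.1, 125.0], [6, 120, 19, 11, 102]), ([426.0, 180.6], [421, 168, 12, 28, 237]), ([10.3, 223.9], [0, 218, 22, 13, 96]), ([67.2, 271.3], [64, 268, 7, 8, 40]), ([94.6, 319.6], [89, 315, 12, 11, 91]), ([114.2, 359.2], [110, 355, 10, 10, 76])] t []
w [([281.7, 204.4], [268, 192, 28, 26, 583])]
s [([11.6, 126.0], [6, 123, 12, 7, 57]), ([425.7, 181.0], [417, 168, 17, 28, 243]), ([10.4, 224.0], [0, 218, 22, 14, 99]), ([67.1, 271.5], [64, 268, 7, 8, 42]), ([94.6, 319.7], [89, 315, 12, 11, 92]), ([114.0, 359.3], [109, 355, 11, 10, 76])] t []
0 [([11.3, 126.1], [7, 123, 9, 7, 41]), ([425.5, 180.8], [418, 168, 15, 28, 235]), ([10.6, 223.9], [0, 218, 22, 14, 93]), ([67.0, 271.4], [64, 268, 7, 8, 40]), ([94.6, 319.6], [89, 315, 12, 11, 91]), ([114.2, 359.3], [110, 355, 10, 10, 73])] [] [([280.5, 203.1], [267, 190, 28, 27, 577])]
[0.43125538 0.23979642 0.24747574] 1.0012301450762668
```

The bottle has settled at its original spot. Descending to a TCP reading of 0.097 puts the tips just above the shoulder.

>>> servo_tool:
  targets:
    - {"hand": -1,"x": -0.003,"y": 0,"z": 0.04,"roll": 0}
    - {"hand": -1,"x": -0.003,"y": 0,"z": 0.09,"roll": 0}
    - {"hand": -1,"x": -0.003,"y": 0,"z": 0.14,"roll": 0}
    - {"hand": -1,"x": -0.003,"y": 0,"z": 0.19,"roll": 0}
    - {"hand": -1,"x": -0.003,"y": 0,"z": 0.23,"roll": 0}
    - {"hand": -1,"x": -0.003,"y": 0,"z": 0.26,"roll": 0}
    - {"hand": -1,"x": -0.003,"y": 0,"z": 0.285,"roll": 0}
    - {"hand": -1,"x": -0.003,"y": 0,"z": 0.296,"roll": 0}
    - {"hand": -1,"x": -0.003,"y": 0,"z": 0.3,"roll": 0}
    - {"hand": -0.5,"x": -0.003,"y": 0,"z": 0.3,"roll": 0}

```text
time: 7.08
tool_pos: [0.4313, 0.2383, 0.0974]
tcp_rot: [-2.135, -2.304, 0.001]
wrist_force: [-0.1, 0.8, -0.1]
width: 0.889
grip_force: 0.0
```

>>> servo_tool:
  targets:
    - {"hand": 0,"x": 0,"y": 0,"z": 0,"roll": 0}
    - {"hand": 0.2,"x": 0,"y": 0,"z": 0,"roll": 0}
    - {"hand": 0.3,"x": 0,"y": 0,"z": 0,"roll": 0}
    - {"hand": 0.4,"x": 0,"y": 0,"z": 0,"roll": 0}
    - {"hand": 0.5,"x": 0,"y": 0,"z": 0,"roll": 0}
    - {"hand": 0.7,"x": 0,"y": 0,"z": 0,"roll": 0}
    - {"hand": 1,"x": 0,"y": 0,"z": 0,"roll": 0}
    - {"hand": 1,"x": 0,"y": 0,"z": 0,"roll": 0}
    - {"hand": 1,"x": 0,"y": 0,"z": 0,"roll": 0}
    - {"hand": 1,"x": 0,"y": 0,"z": 0,"roll": 0}
  grip_force: 40

```text
time: 7.92
tool_pos: [0.4315, 0.2386, 0.0983]
tcp_rot: [-2.135, -2.304, -0.001]
wrist_force: [-2.4, -0.4, 5.8]
width: 0.269
grip_force: 39.1
```

```bash
python3 -c "
from h import *
to((.656,.127,.097+.019+.05)); print(bot.read_state()['grip_force'])"
```

```text
t 7.92 tcp [0.4315 0.2386 0.0983] yaw_y 4.35 tilt 0.03 w 0.269 f [-2.4 -0.4  5.8]
shift/0.5 [-0.2565  0.4308 -0.1354]
39.14075016975403
```

Gripped (width 23 mm). Now I lift and carry to pad4.

>>> servo_tool:
  targets:
    - {"hand": 1,"x": 0,"y": 0,"z": -0.02,"roll": 0}
    - {"hand": 1,"x": 0,"y": 0,"z": -0.05,"roll": 0}
    - {"hand": 1,"x": 0,"y": 0,"z": -0.09,"roll": 0}
    - {"hand": 1,"x": -0.01,"y": 0.02,"z": -0.12,"roll": 0}
    - {"hand": 1,"x": -0.03,"y": 0.05,"z": -0.14,"roll": 0}
    - {"hand": 1,"x": -0.055,"y": 0.09,"z": -0.14,"roll": 0}
    - {"hand": 1,"x": -0.08,"y": 0.135,"z": -0.14,"roll": 0}
    - {"hand": 1,"x": -0.11,"y": 0.185,"z": -0.14,"roll": 0}
    - {"hand": 1,"x": -0.14,"y": 0.235,"z": -0.14,"roll": 0}
    - {"hand": 1,"x": -0.165,"y": 0.28,"z": -0.14,"roll": 0}

```text
time: 8.75
tool_pos: [0.5785, 0.1655, 0.1673]
tcp_rot: [2.135, 2.304, -0.001]
wrist_force: [0.8, -1.0, -2.3]
width: 0.272
grip_force: 39.6
```

>>> servo_tool:
  targets:
    - {"hand": 1,"x": -0.025,"y": 0.045,"z": 0,"roll": 0}
    - {"hand": 1,"x": -0.05,"y": 0.085,"z": 0,"roll": 0}
    - {"hand": 1,"x": -0.07,"y": 0.115,"z": 0,"roll": 0}
    - {"hand": 1,"x": -0.085,"y": 0.14,"z": 0,"roll": 0}
    - {"hand": 1,"x": -0.0915,"y": 0.15,"z": 0,"roll": 0}
    - {"hand": 1,"x": -0.0915,"y": 0.151,"z": 0,"roll": 0}
    - {"hand": 1,"x": -0.0915,"y": 0.151,"z": 0,"roll": 0}
    - {"hand": 1,"x": -0.0915,"y": 0.151,"z": 0,"roll": 0}

```text
time: 9.42
tool_pos: [0.655, 0.1272, 0.1672]
tcp_rot: [-2.134, -2.304, 0.001]
wrist_force: [-0.5, 0.4, -2.2]
width: 0.268
grip_force: 39.6
```

```bash
python3 -c "
from h import *
to((.656,.127,.0975+.020)); shot('w6'); s=read_camera('scene')[:,:,::-1]; cv2.imwrite('pics/s6.png',s)
w=cv2.imread('pics/w6.png');cv2.imwrite('pics/sw6.png',np.hstack([s[:,200:500],w[:,100:500]]))"
```

```text
t 9.42 tcp [0.655  0.1272 0.1672] yaw_y 4.38 tilt 0.07 w 0.268 f [-0.5  0.4 -2.2]
shift/0.5 [-0.0007  0.0021  0.0994]
```

View pics/sw6.png

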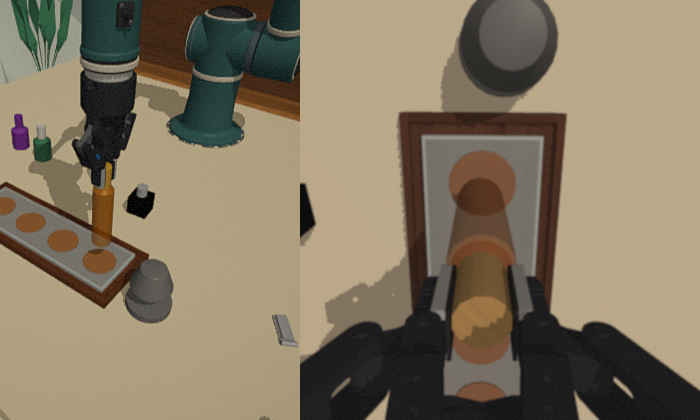

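The cologne hangs upright in the fingers over pad4 (pad visible at about (282,182) in the wrist frame). Lowering gently.

>>> servo_tool:
  targets:
    - {"hand": 1,"x": -0.001,"y": 0.002,"z": 0.02,"roll": 0}
    - {"hand": 1,"x": -0.001,"y": 0.002,"z": 0.04,"roll": 0}
    - {"hand": 1,"x": -0.001,"y": 0.002,"z": 0.06,"roll": 0}
    - {"hand": 1,"x": -0.001,"y": 0.002,"z": 0.08,"roll": 0}
    - {"hand": 1,"x": -0.001,"y": 0.002,"z": 0.09,"roll": 0}
    - {"hand": 1,"x": -0.001,"y": 0.002,"z": 0.094,"roll": 0}
    - {"hand": 1,"x": -0.001,"y": 0.002,"z": 0.096,"roll": 0}
    - {"hand": 1,"x": -0.001,"y": 0.002,"z": 0.098,"roll": 0}
    - {"hand": 1,"x": -0.001,"y": 0.002,"z": 0.1,"roll": 0}
    - {"hand": 1,"x": -0.001,"y": 0.002,"z": 0.101,"roll": 0}

```text
time: 10.35
tool_pos: [0.6575, 0.1264, 0.1175]
tcp_rot: [2.135, 2.304, 0.001]
wrist_force: [0.4, -0.0, -2.7]
width: 0.268
grip_force: 39.6
```

>>> servo_tool:
  targets:
    - {"hand": 1,"x": 0,"y": 0,"z": 0,"roll": 0}

```text
time: 10.43
tool_pos: [0.6574, 0.1263, 0.1174]
tcp_rot: [2.135, 2.304, 0.001]
wrist_force: [-0.6, -0.8, -1.9]
width: 0.271
grip_force: 39.6
```

>>> servo_tool:
  targets:
    - {"hand": 1,"x": -0.001,"y": -0.002,"z": 0.001,"roll": 0}
    - {"hand": 1,"x": -0.001,"y": -0.002,"z": 0.002,"roll": 0}
    - {"hand": 1,"x": -0.001,"y": -0.002,"z": 0.002,"roll": 0}

```text
time: 10.68
tool_pos: [0.657, 0.126, 0.1173]
tcp_rot: [2.135, 2.303, 0.003]
wrist_force: [0.4, 0.6, 2.5]
width: 0.272
grip_force: 40.0
```

In contact with the pad (+2.5 N). Releasing slowly.

>>> servo_tool:
  targets:
    - {"hand": 0.4,"x": 0,"y": 0,"z": 0,"roll": 0}
    - {"hand": 0.3,"x": 0,"y": 0,"z": 0,"roll": 0}
    - {"hand": 0.2,"x": 0,"y": 0,"z": 0,"roll": 0}
    - {"hand": 0,"x": 0,"y": 0,"z": 0,"roll": 0}
    - {"hand": -0.3,"x": 0,"y": 0,"z": 0,"roll": 0}
    - {"hand": -0.6,"x": 0,"y": 0,"z": 0,"roll": 0}
    - {"hand": -0.6,"x": 0,"y": 0,"z": -0.01,"roll": 0}
    - {"hand": -0.6,"x": 0,"y": 0,"z": -0.03,"roll": 0}
    - {"hand": -0.6,"x": 0,"y": 0,"z": -0.07,"roll": 0}
    - {"hand": -1,"x": 0,"y": 0,"z": -0.12,"roll": 0}

```text
time: 11.52
tool_pos: [0.6547, 0.1255, 0.1752]
tcp_rot: [-2.134, -2.302, 0.005]
wrist_force: [0.6, 0.3, 0.0]
width: 0.919
grip_force: 0.0
```

```bash
python3 -c "
from h import *
to((.434,-.0525,.25))"
```

```text
t 11.52 tcp [0.6547 0.1255 0.1752] yaw_y 4.35 tilt 0.22 w 0.919 f [0.6 0.3 0. ]
shift/0.5 [-0.3216 -0.4677 -0.1477]
```

>>> servo_tool:
  targets:
    - {"hand": -1,"x": 0,"y": 0,"z": -0.06,"roll": 0}
    - {"hand": -1,"x": 0,"y": -0.01,"z": -0.11,"roll": 0}
    - {"hand": -1,"x": -0.03,"y": -0.05,"z": -0.14,"roll": 0}
    - {"hand": -1,"x": -0.07,"y": -0.1,"z": -0.14,"roll": 0}
    - {"hand": -1,"x": -0.11,"y": -0.16,"z": -0.14,"roll": 0}
    - {"hand": -1,"x": -0.15,"y": -0.22,"z": -0.14,"roll": 0}
    - {"hand": -1,"x": -0.2,"y": -0.29,"z": -0.14,"roll": 0}
    - {"hand": -1,"x": -0.25,"y": -0.36,"z": -0.14,"roll": 0}
    - {"hand": -1,"x": -0.29,"y": -0.42,"z": -0.14,"roll": 0}
    - {"hand": -1,"x": -0.31,"y": -0.455,"z": -0.14,"roll": 0}

```text
time: 12.35
tool_pos: [0.4382, -0.048, 0.2471]
tcp_rot: [2.136, 2.302, -0.001]
wrist_force: [0.8, -0.1, 0.2]
width: 0.998
grip_force: 0.0
```

>>> servo_tool:
  targets:
    - {"hand": -1,"x": -0.01,"y": -0.013,"z": 0,"roll": 0}
    - {"hand": -1,"x": -0.01,"y": -0.013,"z": 0,"roll": 0}
    - {"hand": -1,"x": -0.01,"y": -0.013,"z": 0,"roll": 0}
    - {"hand": -1,"x": -0.01,"y": -0.013,"z": 0,"roll": 0}

```text
time: 12.68
tool_pos: [0.4361, -0.0511, 0.2466]
tcp_rot: [2.134, 2.304, 0.002]
wrist_force: [-0.3, -0.3, 0.7]
width: 1.001
grip_force: 0.0
```

```bash
cat >> h.py <<'E'
def caps(n,lo,hi,z,near):
    "world points of bright blobs of the wrist picture on the plane z, near a pixel"
    im=cv2.imread(f'pics/{n}.png'); T=np.load(f'pics/{n}.npy'); w=camera_info('wrist')
    m=cv2.inRange(cv2.cvtColor(im,cv2.COLOR_BGR2HSV),lo,hi); m=cv2.morphologyEx(m,cv2.MORPH_OPEN,np.ones((3,3)))
    k,l,st,c=cv2.connectedComponentsWithStats(m)
    for i in range(1,k):
        if st[i,4]>60 and np.hypot(*(c[i]-near))<60: print(np.round(c[i],1),st[i].tolist(),np.round(onplane(ray(w,c[i],T),z),4))
E
python3 -c "
from h import *
to((.434,-.0525,.070)); shot('w7')
t=read_camera('top')[:,:,::-1]; cv2.imwrite('pics/t7.png',t); s=read_camera('scene')[:,:,::-1]
caps('w7',(0,0,120),(179,70,255),.128,(281,200))
cv2.imwrite('pics/sw7.png',np.hstack([s[100:350,150:450],cv2.imread('pics/w7.png')[100:350,60:]]))"
```

```text
t 12.68 tcp [ 0.4361 -0.0511  0.2466] yaw_y 4.38 tilt 0.08 w 1.001 f [-0.3 -0.3  0.7]
shift/0.5 [-0.0026 -0.005   0.3532]
```

View pics/sw7.png

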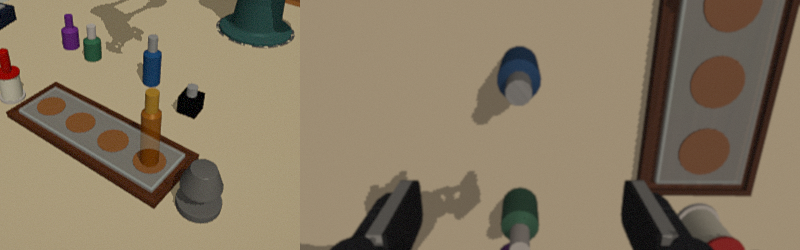

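The cologne stands centred on pad4 (scene crop, base at about (150,160)). The blue cap is at about (278,190.5) in the wrist frame.

```bash
python3 -c "
from h import *
w=camera_info('wrist');ti=camera_info('top')
r=ray(w,(278,190.5),np.load('pics/w7.npy'));print(onplane(r,.128),tri(r,ray(ti,(294.1,283.9))))"
```

```text
[ 0.4339814  -0.05004047  0.128     ] (array([ 0.43372069, -0.05251799,  0.11984261]), np.float64(0.0007948116259890456))
```

>>> servo_tool:
  targets:
    - {"hand": -1,"x": -0.001,"y": -0.004,"z": 0.05,"roll": 0}
    - {"hand": -1,"x": -0.001,"y": -0.004,"z": 0.11,"roll": 0}
    - {"hand": -1,"x": -0.001,"y": -0.004,"z": 0.17,"roll": 0}
    - {"hand": -1,"x": -0.001,"y": -0.004,"z": 0.23,"roll": 0}
    - {"hand": -1,"x": -0.001,"y": -0.004,"z": 0.28,"roll": 0}
    - {"hand": -1,"x": -0.001,"y": -0.004,"z": 0.32,"roll": 0}
    - {"hand": -1,"x": -0.001,"y": -0.004,"z": 0.34,"roll": 0}
    - {"hand": -1,"x": -0.001,"y": -0.004,"z": 0.35,"roll": 0}
    - {"hand": -1,"x": -0.001,"y": -0.004,"z": 0.352,"roll": 0}
    - {"hand": -0.5,"x": -0.001,"y": -0.004,"z": 0.352,"roll": 0}

```text
time: 13.67
tool_pos: [0.4339, -0.0521, 0.0706]
tcp_rot: [2.134, 2.304, 0.001]
wrist_force: [1.4, 0.3, -0.4]
width: 0.88
grip_force: 0.0
```

>>> servo_tool:
  targets:
    - {"hand": 0,"x": 0,"y": 0,"z": 0,"roll": 0}
    - {"hand": 0.2,"x": 0,"y": 0,"z": 0,"roll": 0}
    - {"hand": 0.3,"x": 0,"y": 0,"z": 0,"roll": 0}
    - {"hand": 0.4,"x": 0,"y": 0,"z": 0,"roll": 0}
    - {"hand": 0.5,"x": 0,"y": 0,"z": 0,"roll": 0}
    - {"hand": 0.7,"x": 0,"y": 0,"z": 0,"roll": 0}
    - {"hand": 1,"x": 0,"y": 0,"z": 0,"roll": 0}
    - {"hand": 1,"x": 0,"y": 0,"z": 0,"roll": 0}
    - {"hand": 1,"x": 0,"y": 0,"z": 0,"roll": 0}
    - {"hand": 1,"x": 0,"y": 0,"z": 0,"roll": 0}

```text
time: 14.5
tool_pos: [0.4338, -0.0523, 0.0709]
tcp_rot: [2.135, 2.303, 0.001]
wrist_force: [-0.1, 0.0, 6.2]
width: 0.261
grip_force: 39.5
```

```bash
python3 -c "
from h import *
to((.6622,.038,.0705+.019+.05))"
```

```text
t 14.5 tcp [ 0.4338 -0.0523  0.0709] yaw_y 4.35 tilt 0.1 w 0.261 f [-0.1  0.   6.2]
shift/0.5 [ 0.1454  0.4694 -0.1365]
```

Blue is gripped. Lift and carry to pad3.

>>> servo_tool:
  targets:
    - {"hand": 1,"x": 0,"y": 0,"z": -0.02,"roll": 0}
    - {"hand": 1,"x": 0,"y": 0,"z": -0.05,"roll": 0}
    - {"hand": 1,"x": 0,"y": 0,"z": -0.09,"roll": 0}
    - {"hand": 1,"x": 0.005,"y": 0.02,"z": -0.12,"roll": 0}
    - {"hand": 1,"x": 0.02,"y": 0.06,"z": -0.138,"roll": 0}
    - {"hand": 1,"x": 0.035,"y": 0.11,"z": -0.138,"roll": 0}
    - {"hand": 1,"x": 0.05,"y": 0.16,"z": -0.138,"roll": 0}
    - {"hand": 1,"x": 0.065,"y": 0.21,"z": -0.138,"roll": 0}
    - {"hand": 1,"x": 0.08,"y": 0.26,"z": -0.138,"roll": 0}
    - {"hand": 1,"x": 0.1,"y": 0.32,"z": -0.138,"roll": 0}

```text
time: 15.33
tool_pos: [0.5882, 0.01, 0.1383]
tcp_rot: [-2.135, -2.303, 0.003]
wrist_force: [-0.1, -0.4, -2.4]
width: 0.27
grip_force: 39.6
```

>>> servo_tool:
  targets:
    - {"hand": 1,"x": 0.015,"y": 0.05,"z": 0,"roll": 0}
    - {"hand": 1,"x": 0.03,"y": 0.09,"z": 0,"roll": 0}
    - {"hand": 1,"x": 0.038,"y": 0.12,"z": 0,"roll": 0}
    - {"hand": 1,"x": 0.043,"y": 0.14,"z": 0,"roll": 0}
    - {"hand": 1,"x": 0.045,"y": 0.149,"z": 0,"roll": 0}
    - {"hand": 1,"x": 0.045,"y": 0.149,"z": 0,"roll": 0}
    - {"hand": 1,"x": 0.045,"y": 0.149,"z": 0,"roll": 0}
    - {"hand": 1,"x": 0.045,"y": 0.149,"z": 0.03,"roll": 0}
    - {"hand": 1,"x": 0.045,"y": 0.149,"z": 0.06,"roll": 0}
    - {"hand": 1,"x": 0.045,"y": 0.149,"z": 0.08,"roll": 0}

```text
time: 16.17
tool_pos: [0.6595, 0.0373, 0.0979]
tcp_rot: [-2.135, -2.303, 0.002]
wrist_force: [-0.1, -0.5, -2.2]
width: 0.269
grip_force: 39.6
```

```bash
python3 -c "
from h import *
to((.662,.038,.0708+.0195))"
```

```text
t 16.17 tcp [0.6595 0.0373 0.0979] yaw_y 4.33 tilt 0.11 w 0.269 f [-0.1 -0.5 -2.2]
shift/0.5 [0.0009 0.0051 0.0152]
```

>>> servo_tool:
  targets:
    - {"hand": 1,"x": 0.001,"y": 0.004,"z": 0.007,"roll": 0}
    - {"hand": 1,"x": 0.001,"y": 0.005,"z": 0.011,"roll": 0}
    - {"hand": 1,"x": 0.001,"y": 0.005,"z": 0.013,"roll": 0}
    - {"hand": 1,"x": 0.001,"y": 0.005,"z": 0.015,"roll": 0}
    - {"hand": 1,"x": 0.001,"y": 0.005,"z": 0.015,"roll": 0}

```text
time: 16.58
tool_pos: [0.6642, 0.0386, 0.0922]
tcp_rot: [2.135, 2.304, 0.001]
wrist_force: [0.4, 0.1, -0.9]
width: 0.266
grip_force: 39.6
```

>>> servo_tool:
  targets:
    - {"hand": 1,"x": 0,"y": 0,"z": 0.001,"roll": 0}
    - {"hand": 1,"x": 0,"y": 0,"z": 0.002,"roll": 0}
    - {"hand": 1,"x": 0,"y": 0,"z": 0.002,"roll": 0}

```text
time: 16.83
tool_pos: [0.6639, 0.0386, 0.0908]
tcp_rot: [2.135, 2.304, 0.0]
wrist_force: [-0.8, 0.5, -2.2]
width: 0.26
grip_force: 39.6
```

>>> servo_tool:
  targets:
    - {"hand": 1,"x": 0,"y": -0.003,"z": 0.001,"roll": 0}
    - {"hand": 1,"x": 0,"y": -0.003,"z": 0.002,"roll": 0}
    - {"hand": 1,"x": 0,"y": -0.003,"z": 0.003,"roll": 0}
    - {"hand": 1,"x": 0,"y": -0.003,"z": 0.003,"roll": 0}

```text
time: 17.17
tool_pos: [0.6624, 0.0385, 0.09]
tcp_rot: [2.135, 2.304, 0.001]
wrist_force: [-2.7, 0.2, 4.5]
width: 0.268
grip_force: 40.3
```

>>> servo_tool:
  targets:
    - {"hand": 0.4,"x": 0,"y": 0,"z": 0,"roll": 0}
    - {"hand": 0.3,"x": 0,"y": 0,"z": 0,"roll": 0}
    - {"hand": 0.2,"x": 0,"y": 0,"z": 0,"roll": 0}
    - {"hand": 0,"x": 0,"y": 0,"z": 0,"roll": 0}
    - {"hand": -0.3,"x": 0,"y": 0,"z": 0,"roll": 0}
    - {"hand": -0.6,"x": 0,"y": 0,"z": 0,"roll": 0}
    - {"hand": -0.6,"x": 0,"y": 0,"z": -0.01,"roll": 0}
    - {"hand": -0.6,"x": 0,"y": 0,"z": -0.03,"roll": 0}
    - {"hand": -0.6,"x": 0,"y": 0,"z": -0.07,"roll": 0}
    - {"hand": -1,"x": 0,"y": 0,"z": -0.12,"roll": 0}

```text
time: 18.0
tool_pos: [0.6608, 0.0385, 0.1483]
tcp_rot: [-2.134, -2.302, 0.004]
wrist_force: [0.7, 0.1, -0.9]
width: 0.923
grip_force: 0.0
```

```bash
python3 -c "
from h import *
to((.449,-.2455,.22))"
```

```text
t 18.0 tcp [0.6608 0.0385 0.1483] yaw_y 4.35 tilt 0.21 w 0.923 f [ 0.7  0.1 -0.9]
shift/0.5 [-0.5341 -0.466  -0.1419]
```

>>> servo_tool:
  targets:
    - {"hand": -1,"x": 0,"y": 0,"z": -0.06,"roll": 0}
    - {"hand": -1,"x": 0,"y": -0.01,"z": -0.11,"roll": 0}
    - {"hand": -1,"x": -0.04,"y": -0.04,"z": -0.14,"roll": 0}
    - {"hand": -1,"x": -0.09,"y": -0.08,"z": -0.14,"roll": 0}
    - {"hand": -1,"x": -0.14,"y": -0.12,"z": -0.14,"roll": 0}
    - {"hand": -1,"x": -0.19,"y": -0.165,"z": -0.14,"roll": 0}
    - {"hand": -1,"x": -0.24,"y": -0.21,"z": -0.14,"roll": 0}
    - {"hand": -1,"x": -0.29,"y": -0.255,"z": -0.14,"roll": 0}
    - {"hand": -1,"x": -0.34,"y": -0.3,"z": -0.14,"roll": 0}
    - {"hand": -1,"x": -0.39,"y": -0.34,"z": -0.14,"roll": 0}

```text
time: 18.83
tool_pos: [0.5064, -0.17, 0.2204]
tcp_rot: [2.134, 2.303, 0.001]
wrist_force: [-0.3, -0.1, 0.2]
width: 1.0
grip_force: 0.0
```

>>> servo_tool:
  targets:
    - {"hand": -1,"x": -0.05,"y": -0.04,"z": 0,"roll": 0}
    - {"hand": -1,"x": -0.09,"y": -0.08,"z": 0,"roll": 0}
    - {"hand": -1,"x": -0.12,"y": -0.11,"z": 0,"roll": 0}
    - {"hand": -1,"x": -0.14,"y": -0.125,"z": 0,"roll": 0}
    - {"hand": -1,"x": -0.144,"y": -0.126,"z": 0,"roll": 0}
    - {"hand": -1,"x": -0.144,"y": -0.126,"z": 0,"roll": 0}
    - {"hand": -1,"x": -0.144,"y": -0.126,"z": 0,"roll": 0}
    - {"hand": -1,"x": -0.144,"y": -0.126,"z": 0,"roll": 0}

```text
time: 19.5
tool_pos: [0.451, -0.2446, 0.2191]
tcp_rot: [2.134, 2.305, 0.001]
wrist_force: [-0.5, 0.4, -0.9]
width: 1.002
grip_force: 0.0
```

```bash
python3 -c "
from h import *
to((.449,-.2455,.0405)); shot('w8')
s=read_camera('scene')[:,:,::-1]
caps('w8',(0,0,130),(179,70,255),.096,(281,200))
cv2.imwrite('pics/sw8.png',np.hstack([s[100:350,150:450],cv2.imread('pics/w8.png')[100:350,60:]]))"
```

```text
t 19.5 tcp [ 0.451  -0.2446  0.2191] yaw_y 4.42 tilt 0.03 w 1.002 f [-0.5  0.4 -0.9]
shift/0.5 [-0.0016 -0.0043  0.3572]
[249.4 186.6] [0, 0, 560, 415, 155758] [ 0.4236 -0.2434  0.096 ]
```

View pics/sw8.png

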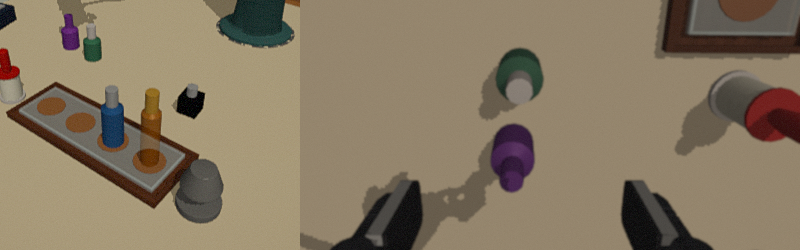

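Blue stands on pad3. The green cap is at (279,189) in the wrist frame, which agrees with the estimate, and the purple decoy behind it is clear of the fingers.

>>> servo_tool:
  targets:
    - {"hand": -1,"x": -0.001,"y": -0.004,"z": 0.05,"roll": 0}
    - {"hand": -1,"x": -0.001,"y": -0.004,"z": 0.11,"roll": 0}
    - {"hand": -1,"x": -0.001,"y": -0.004,"z": 0.17,"roll": 0}
    - {"hand": -1,"x": -0.001,"y": -0.004,"z": 0.23,"roll": 0}
    - {"hand": -1,"x": -0.001,"y": -0.004,"z": 0.28,"roll": 0}
    - {"hand": -1,"x": -0.001,"y": -0.004,"z": 0.32,"roll": 0}
    - {"hand": -1,"x": -0.001,"y": -0.004,"z": 0.345,"roll": 0}
    - {"hand": -1,"x": -0.001,"y": -0.004,"z": 0.355,"roll": 0}
    - {"hand": -1,"x": -0.001,"y": -0.004,"z": 0.357,"roll": 0}
    - {"hand": -0.5,"x": -0.001,"y": -0.004,"z": 0.357,"roll": 0}

```text
time: 20.43
tool_pos: [0.4487, -0.2459, 0.0407]
tcp_rot: [2.135, 2.305, 0.0]
wrist_force: [0.0, -0.4, 0.3]
width: 0.882
grip_force: 0.0
```

>>> servo_tool:
  targets:
    - {"hand": 0,"x": 0,"y": 0,"z": 0,"roll": 0}
    - {"hand": 0.2,"x": 0,"y": 0,"z": 0,"roll": 0}
    - {"hand": 0.3,"x": 0,"y": 0,"z": 0,"roll": 0}
    - {"hand": 0.4,"x": 0,"y": 0,"z": 0,"roll": 0}
    - {"hand": 0.5,"x": 0,"y": 0,"z": 0,"roll": 0}
    - {"hand": 0.7,"x": 0,"y": 0,"z": 0,"roll": 0}
    - {"hand": 1,"x": 0,"y": 0,"z": 0,"roll": 0}
    - {"hand": 1,"x": 0,"y": 0,"z": 0,"roll": 0}
    - {"hand": 1,"x": 0,"y": 0,"z": 0,"roll": 0}
    - {"hand": 1,"x": 0,"y": 0,"z": 0,"roll": 0}

```text
time: 21.27
tool_pos: [0.449, -0.2465, 0.0415]
tcp_rot: [2.134, 2.303, 0.001]
wrist_force: [-0.2, 0.5, 6.5]
width: 0.264
grip_force: 39.4
```

```bash
python3 -c "
from h import *
to((.668,-.0525,.0405+.019+.05))"
```

```text
t 21.27 tcp [ 0.449  -0.2465  0.0415] yaw_y 4.35 tilt 0.09 w 0.264 f [-0.2  0.5  6.5]
shift/0.5 [ 0.3536  0.4664 -0.1358]
```

>>> servo_tool:
  targets:
    - {"hand": 1,"x": 0,"y": 0,"z": -0.02,"roll": 0}
    - {"hand": 1,"x": 0,"y": 0,"z": -0.05,"roll": 0}
    - {"hand": 1,"x": 0,"y": 0,"z": -0.09,"roll": 0}
    - {"hand": 1,"x": 0.015,"y": 0.02,"z": -0.12,"roll": 0}
    - {"hand": 1,"x": 0.04,"y": 0.055,"z": -0.138,"roll": 0}
    - {"hand": 1,"x": 0.075,"y": 0.1,"z": -0.138,"roll": 0}
    - {"hand": 1,"x": 0.115,"y": 0.15,"z": -0.138,"roll": 0}
    - {"hand": 1,"x": 0.155,"y": 0.2,"z": -0.138,"roll": 0}
    - {"hand": 1,"x": 0.195,"y": 0.255,"z": -0.138,"roll": 0}
    - {"hand": 1,"x": 0.235,"y": 0.31,"z": -0.138,"roll": 0}

```text
time: 22.1
tool_pos: [0.5939, -0.1159, 0.1091]
tcp_rot: [-2.135, -2.303, 0.001]
wrist_force: [-0.1, -0.8, -1.6]
width: 0.264
grip_force: 39.6
```

>>> servo_tool:
  targets:
    - {"hand": 1,"x": 0.04,"y": 0.05,"z": 0,"roll": 0}
    - {"hand": 1,"x": 0.07,"y": 0.09,"z": 0,"roll": 0}
    - {"hand": 1,"x": 0.095,"y": 0.12,"z": 0,"roll": 0}
    - {"hand": 1,"x": 0.11,"y": 0.145,"z": 0,"roll": 0}
    - {"hand": 1,"x": 0.118,"y": 0.156,"z": 0,"roll": 0}
    - {"hand": 1,"x": 0.118,"y": 0.156,"z": 0,"roll": 0}
    - {"hand": 1,"x": 0.118,"y": 0.156,"z": 0,"roll": 0}
    - {"hand": 1,"x": 0.118,"y": 0.156,"z": 0.03,"roll": 0}
    - {"hand": 1,"x": 0.118,"y": 0.156,"z": 0.06,"roll": 0}
    - {"hand": 1,"x": 0.118,"y": 0.156,"z": 0.08,"roll": 0}

```text
time: 22.93
tool_pos: [0.6653, -0.0534, 0.0682]
tcp_rot: [-2.136, -2.302, 0.003]
wrist_force: [-0.4, -0.2, -1.3]
width: 0.265
grip_force: 39.7
```

```bash
python3 -c "
from h import *
to((.668,-.0525,.0412+.019))"
```

```text
t 22.93 tcp [ 0.6653 -0.0534  0.0682] yaw_y 4.29 tilt 0.13 w 0.265 f [-0.4 -0.2 -1.3]
shift/0.5 [0.0014 0.0056 0.016 ]
```

>>> servo_tool:
  targets:
    - {"hand": 1,"x": 0.001,"y": 0.003,"z": 0.008,"roll": 0}
    - {"hand": 1,"x": 0.001,"y": 0.004,"z": 0.012,"roll": 0}
    - {"hand": 1,"x": 0.001,"y": 0.004,"z": 0.014,"roll": 0}
    - {"hand": 1,"x": 0.001,"y": 0.004,"z": 0.016,"roll": 0}
    - {"hand": 1,"x": 0.001,"y": 0.004,"z": 0.016,"roll": 0}

```text
time: 23.35
tool_pos: [0.6697, -0.0519, 0.0622]
tcp_rot: [2.135, 2.303, 0.001]
wrist_force: [0.6, 1.4, -2.2]
width: 0.264
grip_force: 39.7
```

>>> servo_tool:
  targets:
    - {"hand": 1,"x": 0,"y": 0,"z": 0.001,"roll": 0}
    - {"hand": 1,"x": 0,"y": 0,"z": 0.002,"roll": 0}
    - {"hand": 1,"x": 0,"y": 0,"z": 0.002,"roll": 0}

```text
time: 23.6
tool_pos: [0.6693, -0.0518, 0.0608]
tcp_rot: [2.135, 2.304, 0.0]
wrist_force: [0.2, 0.1, -2.2]
width: 0.265
grip_force: 39.7
```

>>> servo_tool:
  targets:
    - {"hand": 1,"x": -0.001,"y": -0.002,"z": 0.001,"roll": 0}
    - {"hand": 1,"x": -0.001,"y": -0.002,"z": 0.002,"roll": 0}
    - {"hand": 1,"x": -0.001,"y": -0.002,"z": 0.003,"roll": 0}
    - {"hand": 1,"x": -0.001,"y": -0.002,"z": 0.003,"roll": 0}

```text
time: 23.93
tool_pos: [0.669, -0.0521, 0.0605]
tcp_rot: [2.135, 2.303, 0.002]
wrist_force: [-1.0, 2.8, 5.3]
width: 0.266
grip_force: 40.5
```

Contact. Release and rise.

>>> servo_tool:
  targets:
    - {"hand": 0.4,"x": 0,"y": 0,"z": 0,"roll": 0}
    - {"hand": 0.3,"x": 0,"y": 0,"z": 0,"roll": 0}
    - {"hand": 0.2,"x": 0,"y": 0,"z": 0,"roll": 0}
    - {"hand": 0,"x": 0,"y": 0,"z": 0,"roll": 0}
    - {"hand": -0.3,"x": 0,"y": 0,"z": 0,"roll": 0}
    - {"hand": -0.6,"x": 0,"y": 0,"z": 0,"roll": 0}
    - {"hand": -0.6,"x": 0,"y": 0,"z": -0.01,"roll": 0}
    - {"hand": -0.6,"x": 0,"y": 0,"z": -0.03,"roll": 0}
    - {"hand": -0.6,"x": 0,"y": 0,"z": -0.07,"roll": 0}
    - {"hand": -1,"x": 0,"y": 0,"z": -0.12,"roll": 0}

```text
time: 24.77
tool_pos: [0.6666, -0.0522, 0.1182]
tcp_rot: [-2.133, -2.302, 0.004]
wrist_force: [-0.1, -0.2, -0.1]
width: 0.919
grip_force: 0.0
```

```bash
python3 -c "
from h import *
to((.4617,.0835,.20))"
```

```text
t 24.77 tcp [ 0.6666 -0.0522  0.1182] yaw_y 4.35 tilt 0.22 w 0.919 f [-0.1 -0.2 -0.1]
shift/0.5 [ 0.3018 -0.3886 -0.1618]
```

>>> servo_tool:
  targets:
    - {"hand": -1,"x": 0,"y": 0,"z": -0.05,"roll": 0}
    - {"hand": -1,"x": 0,"y": -0.02,"z": -0.1,"roll": 0}
    - {"hand": -1,"x": 0.01,"y": -0.06,"z": -0.14,"roll": 0}
    - {"hand": -1,"x": 0.03,"y": -0.11,"z": -0.158,"roll": 0}
    - {"hand": -1,"x": 0.07,"y": -0.16,"z": -0.158,"roll": 0}
    - {"hand": -1,"x": 0.12,"y": -0.21,"z": -0.158,"roll": 0}
    - {"hand": -1,"x": 0.17,"y": -0.26,"z": -0.158,"roll": 0}
    - {"hand": -1,"x": 0.22,"y": -0.31,"z": -0.158,"roll": 0}
    - {"hand": -1,"x": 0.26,"y": -0.35,"z": -0.158,"roll": 0}
    - {"hand": -1,"x": 0.29,"y": -0.38,"z": -0.158,"roll": 0}

```text
time: 25.6
tool_pos: [0.4659, 0.0791, 0.1992]
tcp_rot: [2.134, 2.305, 0.002]
wrist_force: [0.5, 0.7, -1.1]
width: 1.0
grip_force: 0.0
```

>>> servo_tool:
  targets:
    - {"hand": -1,"x": 0.012,"y": -0.012,"z": 0,"roll": 0}
    - {"hand": -1,"x": 0.012,"y": -0.012,"z": 0,"roll": 0}
    - {"hand": -1,"x": 0.012,"y": -0.012,"z": 0,"roll": 0}
    - {"hand": -1,"x": 0.012,"y": -0.012,"z": 0,"roll": 0}
    - {"hand": -1,"x": 0.012,"y": -0.012,"z": 0,"roll": 0}

```text
time: 26.02
tool_pos: [0.4623, 0.0827, 0.1982]
tcp_rot: [2.136, 2.303, 0.0]
wrist_force: [0.6, 0.4, 0.1]
width: 1.002
grip_force: 0.0
```

```bash
python3 -c "
from h import *
to((.4617,.0835,.0245)); shot('w9')
s=read_camera('scene')[:,:,::-1]
cv2.imwrite('pics/sw9.png',np.hstack([s[100:350,150:450],cv2.imread('pics/w9.png')[100:350,60:]]))"
```

```text
t 26.02 tcp [0.4623 0.0827 0.1982] yaw_y 4.3 tilt 0.04 w 1.002 f [0.6 0.4 0.1]
shift/0.5 [ 0.0019 -0.0013  0.3475]
```

View pics/sw9.png

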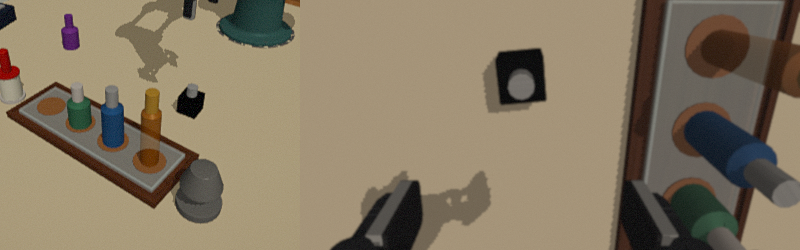

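Green, blue and cologne stand on their pads. The flacon cap is at (281,185) in the wrist frame, essentially on the tool axis.

>>> servo_tool:
  targets:
    - {"hand": -1,"x": 0.003,"y": -0.001,"z": 0.05,"roll": 0}
    - {"hand": -1,"x": 0.003,"y": -0.001,"z": 0.11,"roll": 0}
    - {"hand": -1,"x": 0.003,"y": -0.001,"z": 0.17,"roll": 0}
    - {"hand": -1,"x": 0.003,"y": -0.001,"z": 0.23,"roll": 0}
    - {"hand": -1,"x": 0.003,"y": -0.001,"z": 0.28,"roll": 0}
    - {"hand": -1,"x": 0.003,"y": -0.001,"z": 0.315,"roll": 0}
    - {"hand": -1,"x": 0.003,"y": -0.001,"z": 0.335,"roll": 0}
    - {"hand": -1,"x": 0.003,"y": -0.001,"z": 0.345,"roll": 0}
    - {"hand": -1,"x": 0.003,"y": -0.001,"z": 0.348,"roll": 0}
    - {"hand": -0.5,"x": 0.003,"y": -0.001,"z": 0.348,"roll": 0}

```text
time: 26.95
tool_pos: [0.4614, 0.0847, 0.0245]
tcp_rot: [2.135, 2.304, 0.001]
wrist_force: [-0.3, 0.3, -0.8]
width: 0.882
grip_force: 0.0
```

>>> servo_tool:
  targets:
    - {"hand": 0,"x": 0,"y": 0,"z": 0,"roll": 0}
    - {"hand": 0.2,"x": 0,"y": 0,"z": 0,"roll": 0}
    - {"hand": 0.3,"x": 0,"y": 0,"z": 0,"roll": 0}
    - {"hand": 0.4,"x": 0,"y": 0,"z": 0,"roll": 0}
    - {"hand": 0.5,"x": 0,"y": 0,"z": 0,"roll": 0}
    - {"hand": 0.7,"x": 0,"y": 0,"z": 0,"roll": 0}
    - {"hand": 1,"x": 0,"y": 0,"z": 0,"roll": 0}
    - {"hand": 1,"x": 0,"y": 0,"z": 0,"roll": 0}
    - {"hand": 1,"x": 0,"y": 0,"z": 0,"roll": 0}
    - {"hand": 1,"x": 0,"y": 0,"z": 0,"roll": 0}

```text
time: 27.78
tool_pos: [0.4615, 0.085, 0.0249]
tcp_rot: [2.135, 2.304, 0.002]
wrist_force: [-0.8, 1.0, 5.5]
width: 0.259
grip_force: 39.3
```

```bash
python3 -c "
from h import *
to((.6742,-.1425,.0240+.019+.05))"
```

```text
t 27.78 tcp [0.4615 0.085  0.0249] yaw_y 4.36 tilt 0.09 w 0.259 f [-0.8  1.   5.5]
shift/0.5 [-0.4859  0.3898 -0.1358]
```

Gripped. Carry round the placed bottles: along the row first, then across to pad1.

>>> servo_tool:
  targets:
    - {"hand": 1,"x": 0,"y": 0,"z": -0.02,"roll": 0}
    - {"hand": 1,"x": 0,"y": 0,"z": -0.05,"roll": 0}
    - {"hand": 1,"x": -0.01,"y": 0,"z": -0.09,"roll": 0}
    - {"hand": 1,"x": -0.035,"y": 0,"z": -0.12,"roll": 0}
    - {"hand": 1,"x": -0.075,"y": 0,"z": -0.138,"roll": 0}
    - {"hand": 1,"x": -0.125,"y": 0,"z": -0.138,"roll": 0}
    - {"hand": 1,"x": -0.18,"y": 0,"z": -0.138,"roll": 0}
    - {"hand": 1,"x": -0.235,"y": 0.01,"z": -0.138,"roll": 0}
    - {"hand": 1,"x": -0.29,"y": 0.03,"z": -0.138,"roll": 0}
    - {"hand": 1,"x": -0.34,"y": 0.06,"z": -0.138,"roll": 0}

```text
time: 28.62
tool_pos: [0.5017, -0.0836, 0.0925]
tcp_rot: [-2.134, -2.302, 0.002]
wrist_force: [0.2, -0.3, -2.1]
width: 0.256
grip_force: 39.7
```

>>> servo_tool:
  targets:
    - {"hand": 1,"x": -0.05,"y": 0.03,"z": 0,"roll": 0}
    - {"hand": 1,"x": -0.09,"y": 0.06,"z": 0,"roll": 0}
    - {"hand": 1,"x": -0.12,"y": 0.1,"z": 0,"roll": 0}
    - {"hand": 1,"x": -0.135,"y": 0.145,"z": 0,"roll": 0}
    - {"hand": 1,"x": -0.145,"y": 0.195,"z": 0,"roll": 0}
    - {"hand": 1,"x": -0.146,"y": 0.245,"z": 0,"roll": 0}
    - {"hand": 1,"x": -0.146,"y": 0.285,"z": 0,"roll": 0}
    - {"hand": 1,"x": -0.146,"y": 0.315,"z": 0,"roll": 0}
    - {"hand": 1,"x": -0.146,"y": 0.329,"z": 0,"roll": 0}
    - {"hand": 1,"x": -0.146,"y": 0.329,"z": 0,"roll": 0}

```text
time: 29.45
tool_pos: [0.6736, -0.1424, 0.0923]
tcp_rot: [-2.134, -2.304, 0.001]
wrist_force: [0.6, 0.1, -2.6]
width: 0.257
grip_force: 39.7
```

```bash
python3 -c "
from h import *
to((.6742,-.1425,.0245+.019))"
```

```text
t 29.45 tcp [ 0.6736 -0.1424  0.0923] yaw_y 4.39 tilt 0.05 w 0.257 f [ 0.6  0.1 -2.6]
shift/0.5 [-0.0003  0.0013  0.0975]
```

>>> servo_tool:
  targets:
    - {"hand": 1,"x": 0,"y": 0.001,"z": 0.02,"roll": 0}
    - {"hand": 1,"x": 0,"y": 0.001,"z": 0.04,"roll": 0}
    - {"hand": 1,"x": 0,"y": 0.001,"z": 0.06,"roll": 0}
    - {"hand": 1,"x": 0,"y": 0.001,"z": 0.08,"roll": 0}
    - {"hand": 1,"x": 0,"y": 0.001,"z": 0.088,"roll": 0}
    - {"hand": 1,"x": 0,"y": 0.001,"z": 0.092,"roll": 0}
    - {"hand": 1,"x": 0,"y": 0.001,"z": 0.094,"roll": 0}
    - {"hand": 1,"x": 0,"y": 0.001,"z": 0.096,"roll": 0}
    - {"hand": 1,"x": 0,"y": 0.001,"z": 0.097,"roll": 0}
    - {"hand": 1,"x": 0,"y": 0.001,"z": 0.097,"roll": 0}

```text
time: 30.28
tool_pos: [0.674, -0.1428, 0.0451]
tcp_rot: [2.135, 2.304, 0.001]
wrist_force: [1.0, -0.4, -0.9]
width: 0.258
grip_force: 39.7
```

>>> servo_tool:
  targets:
    - {"hand": 1,"x": 0,"y": 0,"z": 0.001,"roll": 0}
    - {"hand": 1,"x": 0,"y": 0,"z": 0.002,"roll": 0}
    - {"hand": 1,"x": 0,"y": 0,"z": 0.002,"roll": 0}

```text
time: 30.53
tool_pos: [0.674, -0.1428, 0.0441]
tcp_rot: [2.135, 2.303, 0.001]
wrist_force: [-0.2, -0.6, -1.4]
width: 0.253
grip_force: 39.8
```

>>> servo_tool:
  targets:
    - {"hand": 1,"x": 0,"y": 0,"z": 0.001,"roll": 0}
    - {"hand": 1,"x": 0,"y": 0,"z": 0.002,"roll": 0}
    - {"hand": 1,"x": 0,"y": 0,"z": 0.002,"roll": 0}

```text
time: 30.78
tool_pos: [0.6744, -0.1428, 0.0439]
tcp_rot: [2.134, 2.303, 0.001]
wrist_force: [0.1, 1.0, 4.8]
width: 0.259
grip_force: 40.4
```

>>> servo_tool:
  targets:
    - {"hand": 0.4,"x": 0,"y": 0,"z": 0,"roll": 0}
    - {"hand": 0.3,"x": 0,"y": 0,"z": 0,"roll": 0}
    - {"hand": 0.2,"x": 0,"y": 0,"z": 0,"roll": 0}
    - {"hand": 0,"x": 0,"y": 0,"z": 0,"roll": 0}
    - {"hand": -0.3,"x": 0,"y": 0,"z": 0,"roll": 0}
    - {"hand": -0.6,"x": 0,"y": 0,"z": 0,"roll": 0}
    - {"hand": -0.6,"x": 0,"y": 0,"z": -0.01,"roll": 0}
    - {"hand": -0.6,"x": 0,"y": 0,"z": -0.03,"roll": 0}
    - {"hand": -0.6,"x": 0,"y": 0,"z": -0.07,"roll": 0}
    - {"hand": -1,"x": 0,"y": 0,"z": -0.12,"roll": 0}

```text
time: 31.62
tool_pos: [0.672, -0.1423, 0.1017]
tcp_rot: [-2.133, -2.302, 0.003]
wrist_force: [0.6, -0.7, -0.4]
width: 0.917
grip_force: 0.0
```

>>> servo_tool:
  targets:
    - {"hand": -1,"x": 0,"y": 0,"z": -0.06,"roll": 0}
    - {"hand": -1,"x": 0,"y": 0,"z": -0.12,"roll": 0}
    - {"hand": -1,"x": 0,"y": 0,"z": -0.18,"roll": 0}
    - {"hand": -1,"x": 0,"y": -0.06,"z": -0.24,"roll": 0}
    - {"hand": -1,"x": 0,"y": -0.12,"z": -0.28,"roll": 0}
    - {"hand": -1,"x": 0,"y": -0.18,"z": -0.3,"roll": 0}
    - {"hand": -1,"x": 0,"y": -0.24,"z": -0.3,"roll": 0}
    - {"hand": -1,"x": 0,"y": -0.3,"z": -0.3,"roll": 0}
    - {"hand": -1,"x": 0,"y": -0.36,"z": -0.3,"roll": 0}
    - {"hand": -1,"x": 0,"y": -0.4,"z": -0.3,"roll": 0}

```text
time: 32.45
tool_pos: [0.4718, -0.1579, 0.2539]
tcp_rot: [2.135, 2.303, 0.0]
wrist_force: [-0.5, 0.3, -0.5]
width: 1.004
grip_force: 0.0
```

```bash
python3 -c "
from h import *
t=read_camera('top')[:,:,::-1]; s=read_camera('scene')[:,:,::-1]
cv2.imwrite('pics/f.png',np.hstack([cv2.resize(s[130:330,130:390],(390,300)),cv2.resize(t[110:230,130:410],(410,300))]))"
```

```text
(no output)
```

View pics/f.png

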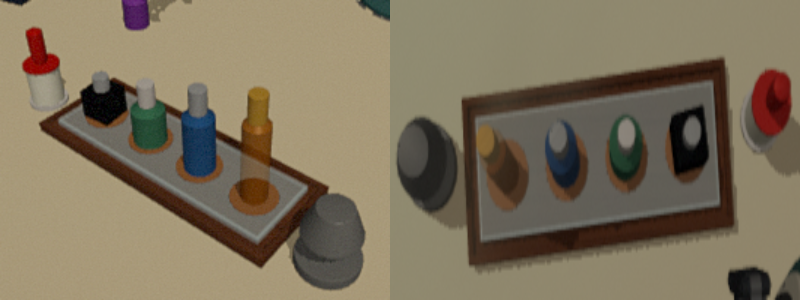

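All four bottles stand on their pads, with cap tops at about (258,94), (198,89), (146,84) and (100,75) in the left crop. Lamp and roller are in place. I check the centring in numbers.

```bash
python3 -c "
from h import *
si=camera_info('scene');ti=camera_info('top')
for n,a,b,z,p in (('col',(302,192.7),(194.9,166),.179,(.656,.127)),('blue',(262,189.3),(243.4,164.4),.147,(.662,.038)),('green',(227.3,186),(291.2,163.2),.115,(.668,-.053)),('fl',(196.7,180),(336.3,162.8),.087,(.674,-.1428))):
    q,w=ray(si,a),ray(ti,b); m=tri(q,w); print(n,np.round(m[0],4),round(m[1],4),np.round((onplane(w,z)[:2]-p)*1000,1),np.round((onplane(q,z)[:2]-p)*1000,1))
"
```

```text
col [0.6554 0.1261 0.1754] 0.0011 [-0.9 -2.1] [2.9 2.5]
blue [0.6622 0.04   0.1442] 0.0015 [0.2 1.2] [2.5 5.4]
green [ 0.6683 -0.0512  0.1112] 0.0029 [0.6 0.9] [2.8 7.2]
fl [ 0.673  -0.1445  0.0847] 0.0005 [-1.3 -1.5] [0.7 1.4]
```

All are within a few mm, so I hand in.

```bash
python3 -c "
from h import *
print(ticket.finish_job())"
```

```text
the job is handed in; nothing more can be done
None
```

The job is handed in: cologne, blue, green and flacon stand on pad4 to pad1, cologne at the lamp end, each measured within about 3 mm of its pad's centre (rough scene-view figures up to 8 mm). The first grasp missed and rocked the cologne, but it settled upright.

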